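# Zero the row counter on the stool

## Task

Zero the embroidery row counter on the stool: with a fingertip, lightly flick the teeth at the edge of its wheel to click it round anticlockwise (seen from above) until the tooth with the dark strip clicks home at the pointer on the base, never running past it. Only push the wheel: do not pinch, lift or shove the counter along, and leave the jar, the glass dome, the hoop and the coaster where they are.

Things in the scene. Friction and masses are not known exactly. Their poses are not given: they have to be found in the camera images.
- counter: Row counter, loose on the stool top (z = 0), about 1.5 kg, 48 mm high. Origin: centre of its underside, on the wheel's axis; z up; x points level from the axis to the pointer. Dark round foot of radius 78 mm, 8 mm thick; drum of radius 46 mm from 8 to 32 mm height; white flat wheel above. The pointer, a white arrow on a dark tongue of the foot out to 106 mm from the axis, is 12 mm high, below the wheel.
- wheel (a joint): Angle of the wheel, rad, growing anticlockwise seen from above; 0: striped tooth at the pointer. A spring detent holds every multiple of pi/4 (a click): pushed over half a click it snaps on into the next, pushed less it springs back. 1 to 3 N at the teeth turns it; it does not coast past the next click. Starts 2, 3 or 4 clicks before zero (-1.57, -2.36, -3.14).
- axis (a point): On the wheel's axis at mid-height of the teeth, 41 mm above the stool. White disc of radius 46 mm, 10 mm thick, with 8 straight radial teeth 45 degrees apart, 8 mm wide, 14 mm high (34 to 48 mm above the stool), reaching 68 mm from the axis. At the clicks they stand at 0, 45, 90.. degrees from the counter's x axis. Between and outside the teeth it is free down to the foot, 8 mm above the stool.
- zero_tooth (a point): Outer end, at mid-height, of the striped tooth, 68 mm from the axis: a thin dark strip runs along its top and inward over the disc. It turns with the wheel.
- pointer (a point): Tip of the white arrow on the counter's foot, 72 mm from the axis along the counter's x axis, 12 mm above the stool top.
- jar: Clear plastic button jar with a white lid, 62 mm across, 75 mm high, loose. Origin: centre of its underside.
- dome: Glass magnifier dome, 72 mm across, 33 mm high, loose. Origin: centre of its underside.
- hoop: Small brass-rimmed embroidery hoop lying flat, 93 mm across, 12 mm high, with a small clamp block at its side, loose. Origin: its centre, underside.
- coaster: Round red silicone coaster, 90 mm across, 6 mm thick, loose. Origin: centre of its underside.

How it is judged (in metres and radians):
At the end, for the whole second after the job is handed in: The wheel rests in its zero click (within 0.12 rad), the counter stands flat within 25 mm of where it stood, and the jar, dome, hoop and coaster are within 15 mm of where they were (value of joint wheel between -0.12 and 0.12 rad and velocity of joint wheel between -0.1 and 0.1 rad/s and distance of counter from where it was at the start of the episode below 0.025 m and height (world z) of counter below 0.008 m and angle between counter's own z axis and vertical below 0.05 rad and distance of each of jar, dome, hoop, coaster from where it was at the start of the episode below 0.015 m); the robot touches nothing.
It fails at once if the wheel is turned on past zero (value of joint wheel above 0.42 rad).
It fails at once if the wheel is turned back, away from zero by the wrong way round (value of joint wheel below -4 rad).
It fails at once if the counter is pressed or pinched hard (over 20 N) (contact force between the fingers and counter above 20 N).
It fails at once if the counter is lifted, tipped, or shoved more than 25 mm (height (world z) of counter above 0.008 m or angle between counter's own z axis and vertical above 0.12 rad or distance of counter from where it was at the start of the episode above 0.025 m).
It fails at once if the jar, dome, hoop or coaster is moved more than 15 mm (distance of any of jar, dome, hoop, coaster from where it was at the start of the episode above 0.015 m).
It also fails if it takes over 64 s, if anything falls off the work surface, if the arm or the gripper's body presses on something with over 40 N, if the wrist force passes 120 N, or if a joint passes its speed limit or range.

## Robot

A 6-joint arm with a two-finger parallel gripper is mounted at the origin on the work surface. World frame = base frame: x ahead of the robot, y to its left, z up, the work surface at z = 0. Lengths are in mm, angles in degrees, forces in N, time in s.
With the tool pointing down it reaches from about 250 to 725 mm from the base axis. Payload 9.7 kg.
Tool frame: the origin (TCP) lies at the very end of the fingers, on their centre line; the grasp point (between the pads) lies 19 mm behind it; z points along the fingers, y is the line along which they close (so a half turn about z gives the same grasp; the last joint's range is limited). The gripper opens to 85 mm and grips with 20 to 120 N. Pads are 22 mm wide; open, the fingers measure 114 mm over their backs; the gripper's body (76 mm by 85 mm) begins 54 mm behind the grasp point. The pads swing forward as they close: fully open they stand 13 mm farther back than shut.
Start: joints at [73.854, 4.979, 10.078, 95.1, 0, 90], TCP at [152.944, 528.304, 203.384] pointing down, gripper open.
Joint ranges: [-179.16, 179.16], [-48.56, 103.87], [-65.8, 70.77], [-126.05, 130.52], [-82.76, 87.17], [-180, 180]. Speed limits (degrees/s): [127.2, 127.2, 147.25, 180, 180, 180].

## Interface

Orientations are given as a 3x3 rotation matrix whose columns are the frame's x, y, z axes.
In Python, from cell import get_obs, get_image, hand_in, outline_of gives the robot as it stands. The module is installed in compiled form; this text tells all that it offers.
- The arm moves only by the shell command python3 -m crank 'ROWS' [FORCE]. ROWS is JSON, a list of rows, each a list of 3 entries, a list of its own where there are three numbers: the shift along the tool's x, y, z in units of 30 mm (1.0 is 30 mm), then the turn, a rotation vector about the tool's x, y, z in units of 5 degrees (1.0 is 5 degrees), then the opening, from 0 (shut) to 1 (fully open). In form: [[[tx, ty, tz], [ax, ay, az], hand], ...]. A call has 1 to 12 rows; each row is the pose to reach, as a shift and turn from the pose commanded when the call began, along the tool's axes at that moment; what a row does not reach only later rows make up. A row lasts 1/10 s, in which the tool goes at most 50 mm and 8.59 degrees, less where a joint would pass 70% of its speed; a pose out of reach is approached as far as the arm can. A call with a gripper value outside its range is refused whole. The fingers move at their own pace and stop on an object; FORCE is the grip in N (left out, the last holds). Time passes only in rows, so rows that repeat a pose let the fingers close. It gives the time, the measured TCP pose, the force, the opening and the grip force at its end, in the units of the state.
- get_obs(): the state, without advancing time (a new reading comes with each control period).
- get_image(name): name is "scene" or "top"; returns a dict with "pixels" (480x640x3 uint8, blue, green, red), "z_map" (480x640 float32, mm along the optical axis (not along the pixel's ray), 0 where there is no reading), "camera_matrix" (3x3 intrinsics, pixels), "R" (3x3) and "t" (3): a world point X has camera coordinates R X + t. Camera axes: x right, y down, z forward; pixel columns grow to the right and rows downward; lengths in mm; the calibration is good to about 2 mm. A picture is of the moment at which its call begins.
- hand_in(): hands the job in; it is judged then, once.
Trained networks look in the newest picture that a camera, given by its name, has taken for a name from the list of things; names that differ only in an ending like _2 or _b are one class to them, and where a whole thing is asked for, a point or a joint stands for the part that bears it (a point fixed in the world has none). Each returns a list of dicts, best first, with "p" (0 to 1); they miss things now and then, are a little off and sometimes report something else, mostly with a low value. They report only what shows in the picture. A call takes as long as a camera call.
- outline_of(label, camera): "region" (480x640 bool, what is visible of it) and "rect" ([left, top, right, bottom] in pixels, round what is visible of it).
The state is a dict: "clock": time; "q": joint angles; "qvel": joint speeds; "tau": joint torques, N m; "tool_pos": TCP position; "tcp_rot": TCP orientation; "ft_force": force on the tool from outside, world axes, zero at the start; "wrist_torque": the same for the moment, N m; "finger_gap": finger opening in mm; "grip_force": force on a finger pad.
Only numpy, scipy, OpenCV 4.12 (cv2) and the standard library are available. Lean on these libraries where they do the work, as an engineer would, in place of code of your own. Each camera call takes 0.05 s, during which the arm holds its last target. There are 200 camera calls.

## Working session

There is one attempt and no reset: what is moved stays moved. The work goes in short steps, Python scripts to look and compute and a shell command to move; the robot and the scene stay as the last step left them, time stands still between calls to the robot, and variables do not carry over. Pictures are saved under pics/ and viewed, at most 10 in all, crops included, and the job is handed in when it is done.

```bash
mkdir -p pics
cat > h.py <<'E'
import numpy as np, cv2
from cell import *
def world(im,u,v,z=None):
    K,R,t=[np.array(im[k],float) for k in("camera_matrix","R","t")]
    u=np.atleast_1d(u).astype(float);v=np.atleast_1d(v).astype(float)
    d=np.linalg.inv(K)@np.stack([u,v,np.ones_like(u)])
    if z is None:
        c=d*im["z_map"][v.astype(int),u.astype(int)]
        return (R.T@(c-t.reshape(3,1))).T
    o=-R.T@t; w=R.T@d
    return (o.reshape(3,1)+w*((z-o[2])/w[2])).T
def pix(im,X):
    K,R,t=[np.array(im[k],float) for k in("camera_matrix","R","t")]
    c=K@(R@np.atleast_2d(X).T+t.reshape(3,1)); return (c[:2]/c[2]).T
E
python3 - <<'E'
from h import *
o=get_obs();print(o["clock"],o["tool_pos"],o["tcp_rot"],o["ft_force"])
for c in("top","scene"):
    im=get_image(c);cv2.imwrite(f"pics/{c}0.png",im["pixels"]);print(c,(-im["R"].T@im["t"]).round())
    for n in("counter","zero_tooth","jar","dome","hoop","coaster"):
        for r in outline_of(n,c)[:2]:
            m=r["region"];v,u=np.nonzero(m&(im["z_map"]>0))
            if len(u)==0: print(c,n,r["p"],r["rect"]);continue
            w=world(im,u,v);print(c,n,round(r["p"],2),r["rect"],np.percentile(w,[2,98],axis=0).round().tolist())
E
```

```text
0.0 [152.87235423 528.05400748 202.69236627] [[-9.60549582e-01  2.78108524e-01 -3.87275608e-04]
 [ 2.78108792e-01  9.60548761e-01 -1.25602852e-03]
 [ 2.26848691e-05 -1.31418242e-03 -9.99999136e-01]] [ 0.37158587  0.21121251 -0.95307937]
top [526.  13. 882.]
top counter 0.59 [287.5, 239.6, 366.5, 325.2] [[555.0, -66.0, 3.0], [699.0, 73.0, 49.0]]
top zero_tooth 0.95 [294.5, 251.3, 366.5, 319.2] [[572.0, -49.0, 41.0], [677.0, 57.0, 50.0]]
top zero_tooth 0.75 [288.7, 241.2, 365.8, 328.2] [[554.0, -65.0, 3.0], [698.0, 74.0, 49.0]]
top jar 0.87 [439.5, 277.6, 482.1, 309.0] [[580.0, -270.0, 3.0], [635.0, -215.0, 76.0]]
top dome 0.72 [186.0, 269.8, 223.9, 307.3] [[587.0, 209.0, 3.0], [651.0, 269.0, 32.0]]
top hoop 0.98 [380.4, 180.6, 433.9, 225.6] [[748.0, -204.0, -3.0], [839.0, -110.0, 12.0]]
top hoop 0.17 [295.5, 251.0, 365.3, 320.9] [[573.0, -48.0, 36.0], [675.0, 56.0, 50.0]]
top coaster 0.82 [228.1, 183.9, 270.3, 225.9] [[745.0, 122.0, 1.0], [825.0, 201.0, 8.0]]
scene [ 987. -546.  481.]
scene counter 0.57 [235.6, 203.0, 338.5, 288.4] [[564.0, -70.0, 1.0], [707.0, 54.0, 48.0]]
scene zero_tooth 0.67 [248.0, 205.3, 332.8, 257.9] [[571.0, -57.0, 34.0], [687.0, 58.0, 49.0]]
scene jar 0.9 [142.8, 293.3, 199.8, 372.1] [[593.0, -276.0, 4.0], [643.0, -226.0, 75.0]]
scene dome 0.64 [336.1, 167.7, 373.2, 195.7] [[597.0, 205.0, -0.0], [656.0, 253.0, 31.0]]
scene dome 0.17 [244.1, 204.5, 335.2, 260.7] [[569.0, -57.0, 31.0], [687.0, 58.0, 49.0]]
scene hoop 0.59 [302.3, 319.5, 380.2, 388.7] [[753.0, -209.0, -1.0], [841.0, -111.0, 11.0]]
scene coaster 0.84 [394.1, 212.9, 453.2, 240.6] [[748.0, 118.0, -1.0], [830.0, 201.0, 6.0]]
```

Run:
```python
from h import *
im=cv2.imread("pics/top0.png");cv2.imwrite("pics/top0c.png",cv2.resize(im[225:345,260:420],None,fx=5,fy=5,interpolation=cv2.INTER_CUBIC))
```

```text
(no output)
```

View pics/top0c.png

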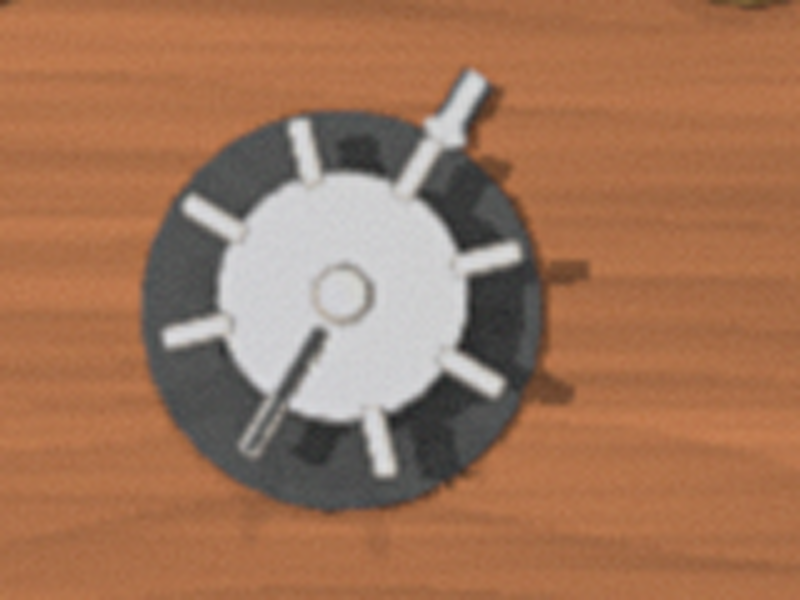

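View pics/scene0.png

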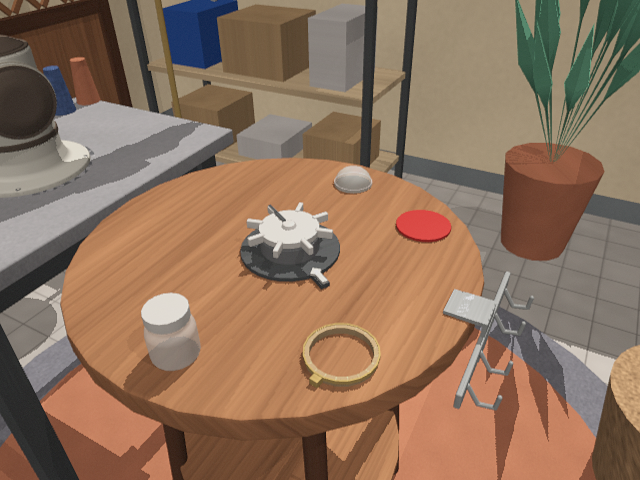

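The top crop shows the striped tooth at (250,450), opposite the white arrow at (450,120), with the hub at (342,293). So the wheel stands 4 clicks before zero. The scene picture agrees, with clear space around the counter and the jar, dome, hoop and coaster well away. Next I fit the axis and tooth phase and work out where the shut finger has to go.

```bash
cat >> h.py <<'E'
def wheel(im, show=False, c0=(625,4)):
    # white pixels of wheel seen on the z=48 plane; model fit by axis x,y and 45deg phase
    from scipy.optimize import minimize
    p=pix(im,[[c0[0],c0[1],48]])[0]
    U,V=np.meshgrid(np.arange(int(p[0])-60,int(p[0])+60),np.arange(int(p[1])-60,int(p[1])+60))
    u,v=U.ravel(),V.ravel(); w=world(im,u,v,48.)[:,:2]
    hsv=cv2.cvtColor(im["pixels"],cv2.COLOR_BGR2HSV)[v,u]
    white=((hsv[:,1]<50)&(hsv[:,2]>140)).astype(float)
    def cost(q):
        d=w-q[:2]; r=np.hypot(*d.T); a=np.arctan2(d[:,1],d[:,0])
        b=(a-q[2]+np.pi/8)%(np.pi/4)-np.pi/8
        s=lambda x:1/(1+np.exp(-x/1.0))
        m=np.maximum(s(46-r),s(4-np.abs(r*np.sin(b)))*s(68-r))
        k=r<70
        return ((m-white)[k]**2).mean()
    best=min((minimize(cost,[c0[0],c0[1],np.radians(g)],method="Nelder-Mead",options=dict(initial_simplex=[[c0[0]+i*4,c0[1]+j*4,np.radians(g+k*6)] for i,j,k in((0,0,0),(1,0,0),(0,1,0),(0,0,1))])) for g in(0,11,22,33)),key=lambda r:r.fun)
    q=best.x; ph=np.degrees(q[2])%45
    # darkness along each tooth at radii 30..60
    g=cv2.cvtColor(im["pixels"],cv2.COLOR_BGR2GRAY); out={}
    for k in range(8):
        a=np.radians(ph+45*k); rr=np.arange(28,62,2.)
        P=pix(im,np.stack([q[0]+rr*np.cos(a),q[1]+rr*np.sin(a),48+0*rr],1)).round().astype(int)
        out[round(ph+45*k)]=int(g[P[:,1],P[:,0]].mean())
    return q[:2].round(1),round(ph,1),round(best.fun,3),out
E
python3 - <<'E'
from h import *
im=get_image("top");c,ph,f,o=wheel(im);print(c,ph,f,o)
# pointer mid/tip check and frame
a=np.radians(ph+135);er=np.array([np.cos(a),np.sin(a)]);et=np.array([-er[1],er[0]])
tgt=c+66.5*er-26*et
S=get_obs();R=S["tcp_rot"];d=np.r_[tgt,100]-S["tool_pos"];d[2]=90-S["tool_pos"][2]
x0=np.degrees(np.arctan2(R[1,0],R[0,0]));xa=np.degrees(np.arctan2(-et[1],-et[0]))
print(tgt,"tool shift units",R.T@d/30,"turn units",(x0-xa)/5, S["clock"])
E
```

```text
[623.9   4. ] 14.3 0.035 {14: 207, 59: 206, 104: 205, 149: 91, 194: 208, 239: 208, 284: 206, 329: 208}
[579.9939398  60.3072631] tool shift units [-18.01079388 -11.02724822   3.78033503] turn units 20.91123099817457 0.75
```

```bash
python3 -m crank '[[[-9,-5.5,2],[0,0,10.5],0],[[-9,-5.5,2],[0,0,10.5],0],[[-9,-5.5,2],[0,0,10.5],0],[[-9,-5.5,2],[0,0,10.5],0],[[-9,-5.5,2],[0,0,10.5],0],[[-9,-5.5,2],[0,0,10.5],0],[[-9,-5.5,2],[0,0,10.5],0],[[-9,-5.5,2],[0,0,10.5],0],[[-9,-5.5,2],[0,0,10.5],0],[[-9,-5.5,2],[0,0,10.5],0]]'
cat > go.py <<'E'
from h import *
import sys
# rho, s, z target relative to wheel axis c, tooth angle of the pushed tooth at rest
def plan(c,ang,pts):
    a=np.radians(ang);er=np.array([np.cos(a),np.sin(a)]);et=np.array([-er[1],er[0]])
    S=get_obs();R=S["tcp_rot"];p=S["tool_pos"]
    x0=np.degrees(np.arctan2(R[1,0],R[0,0]));xa=np.degrees(np.arctan2(-et[1],-et[0]))
    print("clock",S["clock"],"tcp",p.round(1),"gap",S["finger_gap"],"turn",((x0-xa+180)%360-180)/5)
    for rho,s,z in pts:
        t=np.r_[c+rho*er+s*et,z];print((rho,s,z),t.round(),(R.T@(t-p)/30).round(2))
E
python3 - <<'E'
from go import *
plan(np.array([623.9,4]),149.3,[(66.5,-26,90)])
E
```

```text
clock: 1.75
tool_pos: [366.1, 295.4, 143.7]
tcp_rot: [[-0.365, 0.931, 0.0], [0.931, 0.365, 0.0], [0.0, 0.0, -1.0]]
ft_force: [-0.3, -0.4, 0.2]
finger_gap: 0.0
grip_force: 0.0
clock 1.75 tcp [366.1 295.4 143.7] gap 0.03624055934949994 turn 10.423409754382613
(66.5, -26, 90) [580.  60.  90.] [-9.9   3.78  1.79]
```

```bash
python3 -m crank '[[[-9.9,3.8,1.8],[0,0,10.4],0],[[-9.9,3.8,1.8],[0,0,10.4],0],[[-9.9,3.8,1.8],[0,0,10.4],0],[[-9.9,3.8,1.8],[0,0,10.4],0],[[-9.9,3.8,1.8],[0,0,10.4],0],[[-9.9,3.8,1.8],[0,0,10.4],0],[[-9.9,3.8,1.8],[0,0,10.4],0],[[-9.9,3.8,1.8],[0,0,10.4],0],[[-9.9,3.8,1.8],[0,0,10.4],0],[[-9.9,3.8,1.8],[0,0,10.4],0],[[-9.9,3.8,1.8],[0,0,10.4],0]]'
python3 - <<'E'
from go import *
im=get_image("scene");p=pix(im,[[600,30,40]])[0].astype(int);print(p)
cv2.imwrite("pics/s1.png",cv2.resize(im["pixels"][p[1]-80:p[1]+70,p[0]-100:p[0]+100],None,fx=4,fy=4,interpolation=cv2.INTER_CUBIC))
plan(np.array([623.9,4]),149.3,[(66.5,-26,25),(66.5,-26,60),(66.5,0,25),(66.5,22,25),(66.5,22,60)])
E
```

```text
clock: 2.85
tool_pos: [580.4, 61.0, 90.0]
tcp_rot: [[0.508, 0.861, 0.001], [0.861, -0.508, 0.0], [0.001, 0.001, -1.0]]
ft_force: [-0.3, -0.5, -0.2]
finger_gap: -0.1
grip_force: 0.0
[282 215]
clock 2.9 tcp [580.4  60.8  90. ] gap 0.25644592342989203 turn 0.03298851110763508
(66.5, -26, 25) [580.  60.  25.] [-0.02 -0.    2.17]
(66.5, -26, 60) [580.  60.  60.] [-0.02 -0.    1.  ]
(66.5, 0, 25) [567.  38.  25.] [-0.89 -0.01  2.17]
(66.5, 22, 25) [555.  19.  25.] [-1.62 -0.01  2.16]
(66.5, 22, 60) [555.  19.  60.] [-1.62 -0.01  1.  ]
```

View pics/s1.png

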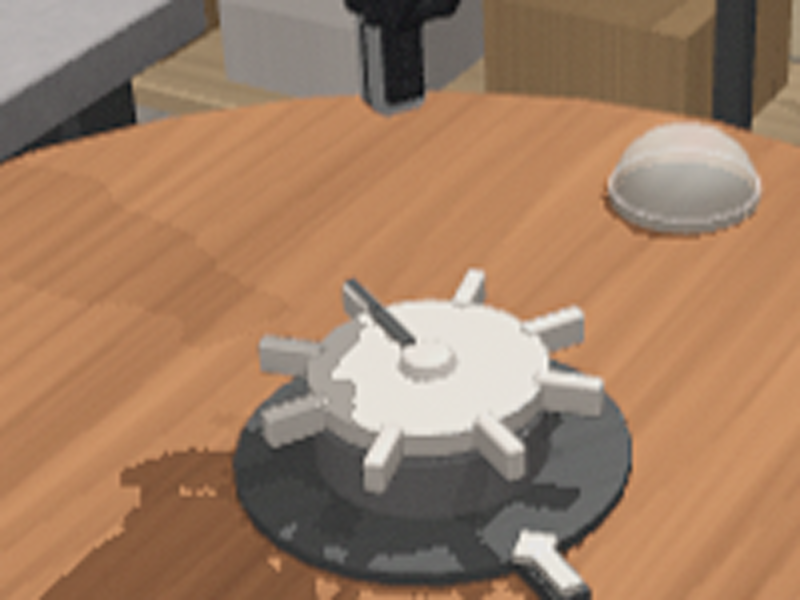

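The picture shows the shut finger tip at (395,105), hanging over the gap clockwise of the striped tooth (350,290). It is slim enough to go in, so I lower it.

```bash
python3 -m crank '[[[0,0,0.4],[0,0,0],0],[[0,0,0.8],[0,0,0],0],[[0,0,1.1],[0,0,0],0],[[0,0,1.4],[0,0,0],0],[[0,0,1.7],[0,0,0],0],[[0,0,1.9],[0,0,0],0],[[0,0,2.1],[0,0,0],0],[[0,0,2.15],[0,0,0],0],[[0,0,2.15],[0,0,0],0]]'
```

```text
clock: 3.8
tool_pos: [580.7, 59.6, 24.8]
tcp_rot: [[0.51, 0.86, -0.0], [0.86, -0.51, -0.0], [-0.0, -0.0, -1.0]]
ft_force: [-0.6, -0.1, -0.4]
finger_gap: -0.2
grip_force: 0.0
```

```bash
python3 -m crank '[[[-0.1,0,0],[0,0,0],0],[[-0.2,0,0],[0,0,0],0],[[-0.3,0,0],[0,0,0],0],[[-0.4,0,0],[0,0,0],0],[[-0.5,0,0],[0,0,0],0],[[-0.55,0,0],[0,0,0],0],[[-0.6,0,0],[0,0,0],0],[[-0.65,0,0],[0,0,0],0],[[-0.7,0,0],[0,0,0],0],[[-0.75,0,0],[0,0,0],0],[[-0.8,0,0],[0,0,0],0],[[-0.8,0,0],[0,0,0],0]]'
python3 - <<'E'
from go import *
plan(np.array([623.9,4]),149.3,[(66.5,22,25)])
print([outline_of("counter","scene")[0]["rect"]]); print(get_obs()["ft_force"])
E
```

```text
clock: 5.0
tool_pos: [568.4, 38.9, 24.9]
tcp_rot: [[0.51, 0.86, -0.0], [0.86, -0.51, 0.0], [0.0, -0.0, -1.0]]
ft_force: [-0.7, 0.8, 0.3]
finger_gap: 0.1
grip_force: 0.0
clock 5.0 tcp [568.4  38.9  24.9] gap 0.06631618868209209 turn 0.009846132555009036
(66.5, 22, 25) [555.  19.  25.] [-0.79 -0.03 -0.  ]
[[237.3, 200.6, 340.3, 290.3]]
[ 0.1105883  -0.35471771  0.60284418]
```

Continue to s=22, then check the counter's pose before raising.

```bash
python3 -m crank '[[[-0.07,0,0],[0,0,0],0],[[-0.14,0,0],[0,0,0],0],[[-0.21,0,0],[0,0,0],0],[[-0.28,0,0],[0,0,0],0],[[-0.35,0,0],[0,0,0],0],[[-0.42,0,0],[0,0,0],0],[[-0.49,0,0],[0,0,0],0],[[-0.56,0,0],[0,0,0],0],[[-0.63,0,0],[0,0,0],0],[[-0.7,0,0],[0,0,0],0],[[-0.75,0,0],[0,0,0],0],[[-0.75,0,0],[0,0,0],0]]'
python3 - <<'E'
from go import *
im=get_image("scene");cv2.imwrite("pics/s2.png",cv2.resize(im["pixels"][135:285,182:382],None,fx=4,fy=4,interpolation=cv2.INTER_CUBIC))
print(wheel(im))
E
```

```text
clock: 6.25
tool_pos: [556.9, 19.4, 24.9]
tcp_rot: [[0.51, 0.86, -0.0], [0.86, -0.51, -0.0], [-0.0, -0.0, -1.0]]
ft_force: [1.1, -0.8, 0.3]
finger_gap: -0.2
grip_force: 0.0
(array([ 6.305e+02, -3.000e-01]), np.float64(14.8), np.float64(0.104), {15: 218, 60: 223, 105: 223, 150: 113, 195: 206, 240: 205, 285: 229, 330: 227})
```

View pics/s2.png

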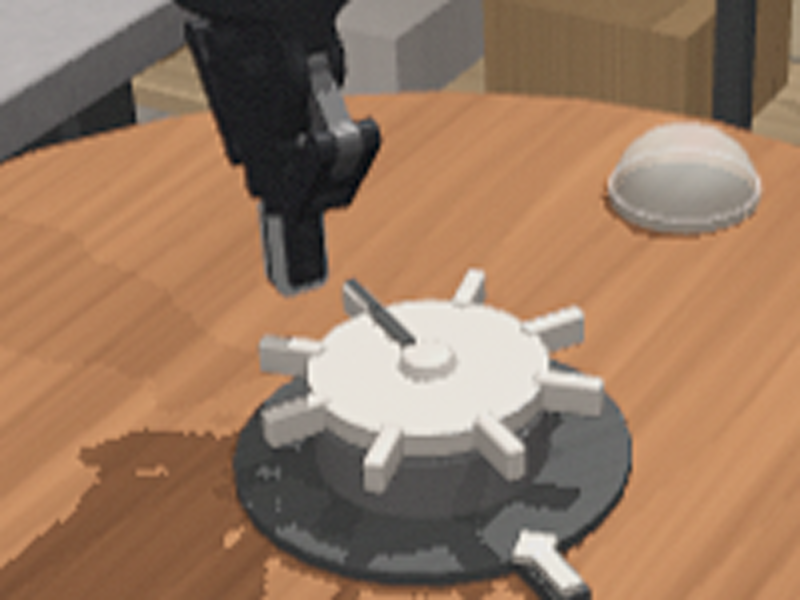

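The picture shows the finger tip at (295,285), already past the striped tooth (350,290), and the wheel has not turned. The finger passed outside the teeth, so I measure where the tip actually is.

Run:
```python
from go import *
S=get_obs();p=S["tool_pos"];R=S["tcp_rot"];print(p)
im=get_image("scene");print("tcp px crop",(pix(im,p)-[182,135])*4)
for n,dx,dy in(("+x",11,0),("-x",-11,0),("+y",0,10),("-y",0,-10)):
    print(n,(pix(im,p+R@[dx,dy,0])-[182,135])*4)
for z in("scene","top"):
    im=get_image(z);q=pix(im,[[*p[:2],40]])[0].astype(int)
    U,V=np.meshgrid(np.arange(q[0]-45,q[0]+45),np.arange(q[1]-45,q[1]+45));u,v=U.ravel(),V.ravel()
    w=world(im,u,v);l=(w-p)@R   # tool coords
    k=(l[:,2]<-3)&(l[:,2]>-22)&(np.abs(l[:,0])<25)&(np.abs(l[:,1])<25)&(im["z_map"][v,u]>0)
    print(z,k.sum(),np.percentile(l[k],[1,5,50,95,99],axis=0).round(1).tolist() if k.any() else "")
    if z=="top":
        cv2.imwrite("pics/t2.png",cv2.resize(im["pixels"][225:345,260:420],None,fx=5,fy=5,interpolation=cv2.INTER_CUBIC))
```

```text
[557.03266263  19.59432346  24.90427204]
tcp px crop [[299.3515677 340.5902506]]
+x [[323.92462833 332.71576472]]
-x [[274.52154509 348.54708046]]
+y [[309.99536661 352.14496634]]
-y [[288.88749281 329.23064001]]
scene 45 [[-24.1, 0.7, -21.9], [-22.4, 2.3, -21.8], [18.6, 13.6, -19.5], [21.5, 24.5, -11.0], [23.0, 25.0, -10.5]]
top 0
```

View pics/t2.png

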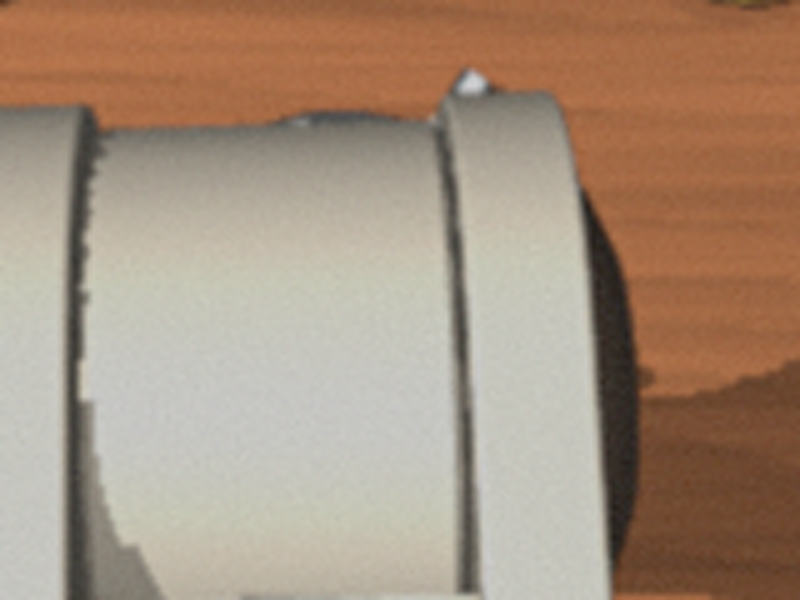

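Run:
```python
from go import *
S=get_obs();p=S["tool_pos"];R=S["tcp_rot"]
im=get_image("scene")
for v in range(180,212,3):
    u=np.arange(246,268,3);w=world(im,u,0*u+v)
    print(v,[tuple((((x-p)@R)).round().astype(int).tolist()) for x in w])
print(S["finger_gap"])
```

```text
180 [(-11, -2, -76), (-11, 13, -83), (-8, 15, -83), (-11, 35, -93), (-11, 47, -98), (-8, 50, -99), (-4, 51, -98), (2, 50, -96)]
183 [(-11, -1, -71), (-11, 11, -77), (-12, 24, -83), (-11, 34, -88), (-10, 44, -92), (-6, 45, -91), (5, 31, -81), (9, 33, -81)]
186 [(-10, -5, -63), (-11, 10, -71), (-12, 25, -78), (-11, 32, -82), (-9, 40, -85), (-1, 31, -78), (5, 30, -76), (8, 33, -76)]
189 [(45, -150, 29), (-10, 5, -63), (-6, 7, -63), (-11, 32, -76), (-5, 30, -74), (6, 15, -63), (73, -130, 27), (78, -127, 27)]
192 [(40, -138, 27), (-10, 4, -57), (-6, 7, -58), (-5, 16, -62), (3, 9, -56), (6, 13, -57), (68, -118, 26), (73, -116, 27)]
195 [(36, -130, 29), (-10, 3, -51), (-7, 8, -53), (-4, 12, -54), (1, 12, -53), (5, 15, -53), (63, -108, 26), (69, -108, 28)]
198 [(30, -115, 26), (-9, 0, -44), (-8, 9, -49), (-6, 15, -51), (0, 13, -48), (4, 15, -47), (58, -98, 26), (62, -95, 26)]
201 [(-268, 659, -456), (-10, 0, -39), (-8, 7, -42), (-5, 13, -44), (2, 8, -39), (5, 13, -41), (54, -90, 27), (58, -85, 25)]
204 [(22, -98, 27), (-9, -4, -32), (-8, 6, -36), (-6, 13, -39), (0, 12, -37), (4, 14, -36), (48, -76, 24), (54, -78, 27)]
207 [(18, -88, 27), (22, -84, 26), (-9, 7, -32), (-6, 12, -33), (1, 7, -28), (40, -72, 26), (46, -73, 28), (18, 4, -21)]
210 [(14, -80, 28), (-268, 659, -456), (22, -73, 27), (25, -67, 24), (30, -65, 25), (36, -64, 26), (40, -61, 26), (45, -58, 26)]
-0.1305832789525712
```

The depth readings put the real finger tip about 28 mm short of the reported TCP, so it passed just over the teeth at z of about 53. I go back (raised), lower further and check by depth.

```bash
python3 -m crank '[[[0,0,-0.4],[0,0,0],0],[[0.4,0,-0.4],[0,0,0],0],[[0.9,0,-0.4],[0,0,0],0],[[1.4,0,-0.4],[0,0,0],0],[[1.55,0,-0.4],[0,0,0],0],[[1.55,0,-0.1],[0,0,0],0],[[1.55,0,0.1],[0,0,0],0],[[1.55,0,0.3],[0,0,0],0],[[1.55,0,0.5],[0,0,0],0],[[1.55,0,0.6],[0,0,0],0],[[1.55,0,0.6],[0,0,0],0]]'
python3 - <<'E'
from go import *
S=get_obs();p=S["tool_pos"];R=S["tcp_rot"]
plan(np.array([623.9,4]),149.3,[(66.5,-26,0)])
im=get_image("scene");cv2.imwrite("pics/s3.png",cv2.resize(im["pixels"][135:285,182:382],None,fx=4,fy=4,interpolation=cv2.INTER_CUBIC))
q=pix(im,p+R@[0,0,-30])[0];print("tip expected crop",(q-[182,135])*4)
E
```

```text
clock: 7.6
tool_pos: [580.3, 59.3, 6.3]
tcp_rot: [[0.51, 0.86, -0.001], [0.86, -0.51, -0.0], [-0.0, -0.001, -1.0]]
ft_force: [0.3, 0.7, 1.2]
finger_gap: 0.1
grip_force: 0.0
clock 7.6 tcp [580.3  59.3   6.3] gap 0.07568186766731609 turn 0.006592013019462684
(66.5, -26, 0) [580.  60.   0.] [ 0.02 -0.03  0.21]
tip expected crop [398.86838208 284.30473285]
```

View pics/s3.png

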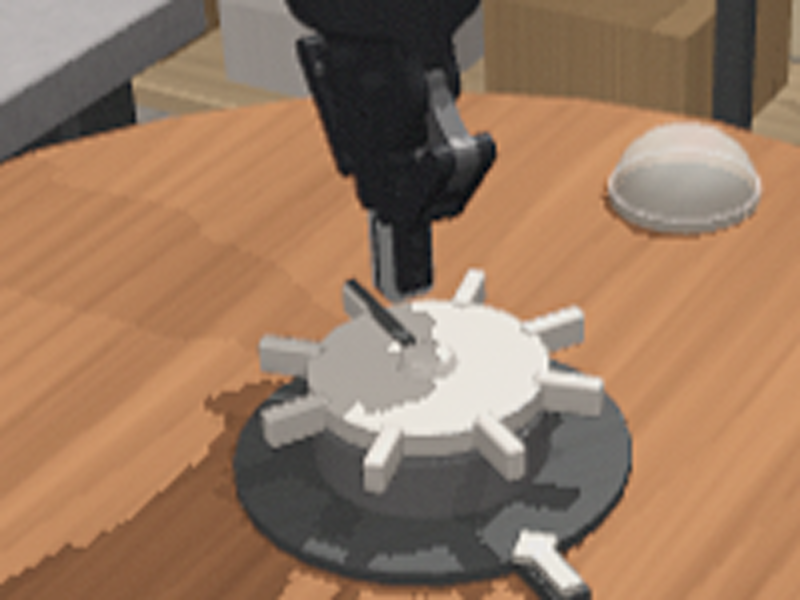

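The picture shows the tip at (405,293) in the gap between the striped tooth (350,290) and the tooth at (470,285), just at tooth height. I lower it another 9 mm and push the first half.

```bash
python3 -m crank '[[[0,0,0.15],[0,0,0],0],[[0,0,0.3],[0,0,0],0],[[0,0,0.3],[0,0,0],0],[[-0.1,0,0.3],[0,0,0],0],[[-0.2,0,0.3],[0,0,0],0],[[-0.3,0,0.3],[0,0,0],0],[[-0.4,0,0.3],[0,0,0],0],[[-0.45,0,0.3],[0,0,0],0],[[-0.5,0,0.3],[0,0,0],0],[[-0.55,0,0.3],[0,0,0],0],[[-0.6,0,0.3],[0,0,0],0],[[-0.6,0,0.3],[0,0,0],0]]'
python3 - <<'E'
from go import *
im=get_image("scene");print(wheel(im))
E
```

```text
clock: 8.85
tool_pos: [571.6, 44.0, -2.0]
tcp_rot: [[0.51, 0.86, 0.0], [0.86, -0.51, -0.0], [-0.0, 0.0, -1.0]]
ft_force: [-0.1, 0.7, 0.6]
finger_gap: 0.0
grip_force: 0.6
(array([630.8,  -0.8]), np.float64(22.6), np.float64(0.103), {23: 214, 68: 220, 113: 223, 158: 110, 203: 165, 248: 174, 293: 231, 338: 226})
```

The tooth follows as predicted: the wheel has turned 8°. I complete the click.

```bash
python3 -m crank '[[[-0.08,0,0],[0,0,0],0],[[-0.16,0,0],[0,0,0],0],[[-0.24,0,0],[0,0,0],0],[[-0.32,0,0],[0,0,0],0],[[-0.4,0,0],[0,0,0],0],[[-0.48,0,0],[0,0,0],0],[[-0.56,0,0],[0,0,0],0],[[-0.64,0,0],[0,0,0],0],[[-0.72,0,0],[0,0,0],0],[[-0.8,0,0],[0,0,0],0],[[-0.9,0,0],[0,0,0],0],[[-0.9,0,0],[0,0,0],0]]'
python3 - <<'E'
from go import *
im=get_image("scene");print(wheel(im));plan(np.array([623.9,4]),149.3,[(66.5,22,-2)])
E
```

```text
clock: 10.1
tool_pos: [557.6, 20.6, -2.1]
tcp_rot: [[0.51, 0.86, -0.0], [0.86, -0.51, -0.0], [-0.0, -0.0, -1.0]]
ft_force: [-0.5, -0.8, 0.2]
finger_gap: -0.0
grip_force: 0.0
(array([631.,  -1.]), np.float64(15.0), np.float64(0.104), {15: 211, 60: 216, 105: 225, 150: 221, 195: 142, 240: 186, 285: 228, 330: 227})
clock 10.15 tcp [557.7  20.7  -2.1] gap 0.11579195503322603 turn 0.00763463249598999
(66.5, 22, -2) [555.  19.  -2.] [-0.09 -0.03 -0.  ]
```

The first click landed: the stripe is at 195° and the counter stayed put. Second cycle.

```bash
python3 -m crank '[[[0,0,-0.6],[0,0,0],0],[[0,0,-1.1],[0,0,0],0],[[0,0,-1.2],[0,0,0],0],[[0.5,0,-1.2],[0,0,0],0],[[1.0,0,-1.2],[0,0,0],0],[[1.4,0,-1.2],[0,0,0],0],[[1.5,0,-1.2],[0,0,0],0],[[1.5,0,-1.2],[0,0,0],0],[[1.5,0,-0.8],[0,0,0],0],[[1.5,0,-0.4],[0,0,0],0],[[1.5,0,0],[0,0,0],0],[[1.5,0,0],[0,0,0],0]]'
python3 -m crank '[[[-0.15,0,0],[0,0,0],0],[[-0.3,0,0],[0,0,0],0],[[-0.45,0,0],[0,0,0],0],[[-0.55,0,0],[0,0,0],0],[[-0.65,0,0],[0,0,0],0],[[-0.75,0,0],[0,0,0],0],[[-0.85,0,0],[0,0,0],0],[[-0.95,0,0],[0,0,0],0],[[-1.05,0,0],[0,0,0],0],[[-1.15,0,0],[0,0,0],0],[[-1.25,0,0],[0,0,0],0],[[-1.35,0,0],[0,0,0],0]]'
python3 -m crank '[[[-0.08,0,0],[0,0,0],0],[[-0.15,0,0],[0,0,0],0],[[-0.15,0,0],[0,0,0],0]]'
python3 - <<'E'
from go import *
im=get_image("scene");print(wheel(im));plan(np.array([623.9,4]),149.3,[(66.5,22,-2)])
E
```

```text
clock: 11.35
tool_pos: [579.0, 59.2, -4.9]
tcp_rot: [[0.51, 0.86, -0.004], [0.86, -0.51, -0.0], [-0.002, -0.003, -1.0]]
ft_force: [0.2, -0.1, -0.3]
finger_gap: 0.0
grip_force: 0.0
clock: 12.55
tool_pos: [559.7, 24.5, -2.2]
tcp_rot: [[0.51, 0.86, -0.0], [0.86, -0.51, -0.0], [-0.0, -0.0, -1.0]]
ft_force: [0.2, -0.5, 0.1]
finger_gap: -0.1
grip_force: 0.0
clock: 12.85
tool_pos: [557.7, 20.7, -2.1]
tcp_rot: [[0.51, 0.86, -0.0], [0.86, -0.51, -0.0], [-0.0, -0.0, -1.0]]
ft_force: [-0.8, -0.5, -0.2]
finger_gap: 0.1
grip_force: 0.0
(array([ 6.31e+02, -3.00e-01]), np.float64(14.9), np.float64(0.104), {15: 215, 60: 220, 105: 224, 150: 221, 195: 186, 240: 143, 285: 228, 330: 228})
clock 12.9 tcp [557.7  20.8  -2.1] gap -0.007534595128621752 turn 0.009232887685249125
(66.5, 22, -2) [555.  19.  -2.] [-0.09 -0.03 -0.  ]
```

The stripe is at 240°, two clicks done. Third cycle, same rows.

```bash
python3 -m crank '[[[0,0,-0.6],[0,0,0],0],[[0,0,-1.1],[0,0,0],0],[[0,0,-1.2],[0,0,0],0],[[0.5,0,-1.2],[0,0,0],0],[[1.0,0,-1.2],[0,0,0],0],[[1.4,0,-1.2],[0,0,0],0],[[1.5,0,-1.2],[0,0,0],0],[[1.5,0,-1.2],[0,0,0],0],[[1.5,0,-0.8],[0,0,0],0],[[1.5,0,-0.4],[0,0,0],0],[[1.5,0,0],[0,0,0],0],[[1.5,0,0],[0,0,0],0]]'
python3 -m crank '[[[-0.15,0,0],[0,0,0],0],[[-0.3,0,0],[0,0,0],0],[[-0.45,0,0],[0,0,0],0],[[-0.55,0,0],[0,0,0],0],[[-0.65,0,0],[0,0,0],0],[[-0.75,0,0],[0,0,0],0],[[-0.85,0,0],[0,0,0],0],[[-0.95,0,0],[0,0,0],0],[[-1.05,0,0],[0,0,0],0],[[-1.15,0,0],[0,0,0],0],[[-1.25,0,0],[0,0,0],0],[[-1.35,0,0],[0,0,0],0]]'
python3 -m crank '[[[-0.08,0,0],[0,0,0],0],[[-0.15,0,0],[0,0,0],0],[[-0.15,0,0],[0,0,0],0]]'
python3 - <<'E'
from go import *
im=get_image("scene");print(wheel(im));plan(np.array([623.9,4]),149.3,[(66.5,22,-2)])
E
```

```text
clock: 14.1
tool_pos: [579.0, 59.2, -4.9]
tcp_rot: [[0.51, 0.86, -0.004], [0.86, -0.51, -0.0], [-0.002, -0.003, -1.0]]
ft_force: [-0.0, -0.3, 0.3]
finger_gap: 0.0
grip_force: 0.0
clock: 15.3
tool_pos: [559.7, 24.5, -2.3]
tcp_rot: [[0.51, 0.86, -0.001], [0.86, -0.51, -0.0], [-0.0, -0.0, -1.0]]
ft_force: [-0.4, -0.5, -0.5]
finger_gap: 0.3
grip_force: 0.0
clock: 15.6
tool_pos: [557.6, 20.7, -2.1]
tcp_rot: [[0.51, 0.86, -0.0], [0.86, -0.51, -0.0], [-0.0, -0.0, -1.0]]
ft_force: [0.1, 0.1, -0.4]
finger_gap: 0.0
grip_force: 0.0
(array([ 6.306e+02, -1.000e-01]), np.float64(14.8), np.float64(0.107), {15: 218, 60: 221, 105: 224, 150: 222, 195: 186, 240: 188, 285: 140, 330: 228})
clock 15.65 tcp [557.7  20.8  -2.1] gap -0.23092366726969998 turn 0.008047375123709344
(66.5, 22, -2) [555.  19.  -2.] [-0.09 -0.03 -0.  ]
```

The stripe is at 285°, with one click left. I use the same rows, then raise and check.

```bash
python3 -m crank '[[[0,0,-0.6],[0,0,0],0],[[0,0,-1.1],[0,0,0],0],[[0,0,-1.2],[0,0,0],0],[[0.5,0,-1.2],[0,0,0],0],[[1.0,0,-1.2],[0,0,0],0],[[1.4,0,-1.2],[0,0,0],0],[[1.5,0,-1.2],[0,0,0],0],[[1.5,0,-1.2],[0,0,0],0],[[1.5,0,-0.8],[0,0,0],0],[[1.5,0,-0.4],[0,0,0],0],[[1.5,0,0],[0,0,0],0],[[1.5,0,0],[0,0,0],0]]'
python3 -m crank '[[[-0.15,0,0],[0,0,0],0],[[-0.3,0,0],[0,0,0],0],[[-0.45,0,0],[0,0,0],0],[[-0.55,0,0],[0,0,0],0],[[-0.65,0,0],[0,0,0],0],[[-0.75,0,0],[0,0,0],0],[[-0.85,0,0],[0,0,0],0],[[-0.95,0,0],[0,0,0],0],[[-1.05,0,0],[0,0,0],0],[[-1.15,0,0],[0,0,0],0],[[-1.25,0,0],[0,0,0],0],[[-1.35,0,0],[0,0,0],0]]'
python3 -m crank '[[[-0.08,0,0],[0,0,0],0],[[-0.15,0,0],[0,0,0],0],[[-0.15,0,0],[0,0,0],0]]'
python3 - <<'E'
from go import *
im=get_image("scene");print(wheel(im))
E
```

```text
clock: 16.85
tool_pos: [579.0, 59.2, -4.9]
tcp_rot: [[0.51, 0.86, -0.004], [0.86, -0.51, -0.0], [-0.002, -0.003, -1.0]]
ft_force: [0.2, -0.4, 0.5]
finger_gap: 0.0
grip_force: 0.0
clock: 18.05
tool_pos: [559.7, 24.5, -2.2]
tcp_rot: [[0.51, 0.86, -0.0], [0.86, -0.51, -0.0], [-0.0, -0.0, -1.0]]
ft_force: [0.6, -0.3, 0.2]
finger_gap: 0.1
grip_force: 0.0
clock: 18.35
tool_pos: [557.6, 20.7, -2.1]
tcp_rot: [[0.51, 0.86, -0.0], [0.86, -0.51, -0.0], [-0.0, -0.0, -1.0]]
ft_force: [0.6, -0.6, 0.9]
finger_gap: 0.1
grip_force: 0.0
(array([ 6.305e+02, -3.000e-01]), np.float64(14.2), np.float64(0.107), {14: 214, 59: 217, 104: 224, 149: 223, 194: 185, 239: 187, 284: 230, 329: 132})
```

The stripe is at 329°, the pointer. I raise the arm well clear toward the robot and look.

```bash
python3 -m crank '[[[0,0,-0.6],[0,0,0],0],[[0,0,-1.2],[0,0,0],0],[[0,0,-2],[0,0,0],0],[[0,-1.5,-3.5],[0,0,0],0],[[0,-3,-4],[0,0,0],0],[[0,-4.5,-4],[0,0,0],0],[[0,-6,-4],[0,0,0],0],[[0,-6,-4],[0,0,0],0],[[0,-6,-4],[0,0,0],0]]'
python3 - <<'E'
from go import *
im=get_image("top");print(wheel(im));print(get_obs()["ft_force"])
cv2.imwrite("pics/t4.png",cv2.resize(im["pixels"][225:345,260:420],None,fx=5,fy=5,interpolation=cv2.INTER_CUBIC))
E
```

```text
clock: 19.3
tool_pos: [402.9, 113.3, 118.4]
tcp_rot: [[0.508, 0.861, 0.002], [0.861, -0.508, 0.0], [0.001, 0.001, -1.0]]
ft_force: [0.4, -0.6, 1.3]
finger_gap: 0.2
grip_force: 0.0
(array([623.8,   4.1]), np.float64(14.3), np.float64(0.033), {14: 208, 59: 208, 104: 207, 149: 208, 194: 210, 239: 209, 284: 209, 329: 92})
[ 1.05644548 -0.13740904  0.24732893]
```

View pics/t4.png

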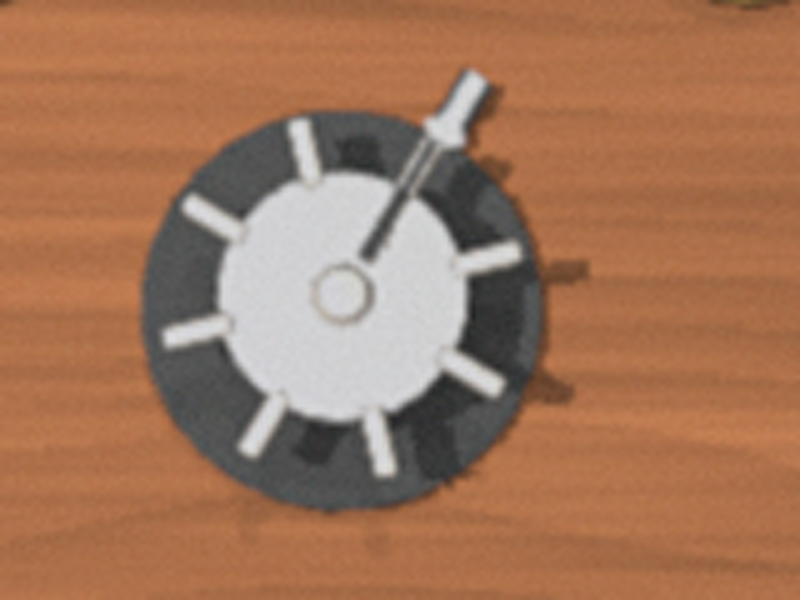

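The striped tooth (400,200) now lies in line with the pointer (445,130), and the counter has not moved.

```bash
python3 -c "from cell import *;print(hand_in())"
```

```text
the job is handed in; nothing more can be done
None
```

I clicked the wheel round four clicks so the striped tooth rests at the pointer, left the counter where it stood (within about 1 mm), touched nothing else, and handed the job in; no verdict was shown.

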